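Take a feather mount off the warmer and put it in the storage tray

ROBOT

A 6-joint arm with a two-finger parallel gripper is mounted at the origin on a cart in front of the work surface, level with it; the furniture and walls round the work are solid. World frame = base frame: x ahead of the robot, y to its left, z up, the work surface at z = 0. Lengths are in mm, angles in rad, forces in N, time in s.
With the tool pointing down it reaches from about 350 to 975 mm from the base axis. Payload 7.1 kg.
Tool frame: the origin (TCP) lies midway between the tips of the shut fingers; the grasp point (between the pads) lies 19 mm behind it (ctrl.tcp_to_grasp is the distance from the TCP to the grasp point, in mm); z points along the fingers, y is the line along which they close (so a half turn about z gives the same grasp; the last joint's range is limited). The gripper opens to 88 mm and grips with 3 to 60 N. Pads are 20 mm wide; open, the fingers measure 115 mm over their backs; the gripper's body (75 mm by 178 mm) begins 61 mm behind the grasp point.
Start: joints at [-1.173, 0.423, 1.63, -0, 1.089, -0.019], TCP at [253.038, -571.469, 222.675] pointing down, gripper open.
Joint ranges: [-3, 3], [-0.9, 2.11], [0.09, 2.58], [-1.31, 4.45], [0.11, 2.69], [-2.54, 2.54]. Speed limits (rad/s): [2.39, 2.39, 3.01, 3.14, 3.14, 3.14].

INTERFACE

Orientations are given as a rotation vector (axis times angle).
In Python, from workcell import get_obs, cams, ticket, boxes_of, ctrl gives the robot as it stands.
- The arm moves only by the shell command python3 -m creep 'ROWS' [OPENING]. ROWS is JSON, one flat list of numbers, 4 for each row, row after row: the shift along the world's x, y, z in m, then the turn about the world's z in rad. In form: [tx, ty, tz, spin, tx, ty, tz, spin, ...]. A call has 1 to 10 rows; each row is the pose to reach, as a shift and turn from the pose commanded when the call began; what a row does not reach only later rows make up. A row lasts 1/12 s, in which the tool goes at most 41.7 mm and 7.16 degrees, less where a joint would pass 70% of its speed; a pose out of reach is approached as far as the arm can. A call with a gripper value outside its range is refused whole. OPENING is the opening, from 0 (shut) to 1 (fully open), set as the call begins (- or left out, the last holds). The fingers move at their own pace and stop on an object; the grip force is fixed at half the most. Time passes only in rows, so rows that repeat a pose let the fingers close. It gives the time, the measured TCP pose, the force, the opening and the grip force at its end, in the units of the state.
- get_obs(): the state, without advancing time (a new reading comes with each control period).
- cams.get_image(name): name is "scene" or "top" or "wrist"; returns (picture, depth): 420x560x3 uint8, red, green, blue; 420x560 float32, mm along the optical axis (not along the pixel's ray), 0 where there is no reading.
- cams.get_calibration(name): a dict with "mtx" (3x3 intrinsics, pixels), "R" (3x3) and "t" (3): a world point X has camera coordinates R X + t; the wrist camera has in their place "mount" (4x4, takes a point from camera to tool coordinates, whose origin is the TCP and whose axes are the flange's). Camera axes: x right, y down, z forward; pixel columns grow to the right and rows downward; lengths in mm; the calibration is good to about 2 mm. A picture is of the moment at which its call begins: read the wrist's pose just before it. get_calibration takes no time and is no camera call.
- ticket.close_job(): hands the job in; it is judged then, once.
Trained networks look in the newest picture that a camera, given by its name, has taken for a name from the list of things; names that differ only in an ending like _2 or _b are one class to them, and where a whole thing is asked for, a point or a joint stands for the part that bears it (a point fixed in the world has none). Each returns a list of dicts, best first, with "score" (0 to 1); they miss things now and then, are a little off and sometimes report something else, mostly with a low value. They report only what shows in the picture. A call takes as long as a camera call.
- boxes_of(camera, target): "centre" ([column, row] in pixels, amid what is visible of it).
The state is a dict: "t": time; "qpos": joint angles; "qvel": joint speeds; "joint_torque": joint torques, N m; "ee_pos": TCP position; "orientation": TCP orientation; "ft_force": force on the tool from outside, world axes, zero at the start; "moment": the same for the moment, N m; "width": finger opening in mm; "grasp_force": force on a finger pad.
Only numpy, scipy, OpenCV 4.12 (cv2) and the standard library are available. Lean on these libraries where they do the work, as an engineer would, in place of code of your own. Each camera call takes 0.05 s, during which the arm holds its last target. There are 200 camera calls.

TASK

The long feather mount on the slide warmer is dry. Lay a fingertip lightly on the glass and slide it out over the warmer's front edge until enough of it overhangs to be taken by its two long sides, then lift it off and lay it in the empty place of the storage tray, and push it gently home against the tray's back stop. Do not press hard on the glass or let it fall, and leave the other mounts where they are.

Things in the scene. Friction and masses are not known exactly. Their poses are not given: they have to be found in the camera images.
- mount: the long mount to move: a dark feather between glass panes bound in black tape, a smooth plate 110 x 50 x 3 mm, 33 to 53 g, in one lane of the warmer. Origin: centre of underside; x along its length (its -x end, nearer the robot, is the front), z up. Its cement is soft: pressed on with 4 to 8 N it follows the fingertips; over 20 N on the warmer or 25 N on the tray spoils it.
- short_mount: a like mount, but only 76 x 50 x 3 mm, in the other lane of the warmer, where it stays. Origin at the centre of its underside, x along its length.
- stored_mount: a mount of 110 x 50 x 3 mm already stored in the left (+y) place of the tray, where it stays. Origin at the centre of its underside, x along its length.
- warmer: fixed slide warmer: white box with flat aluminium top at z = 48 mm, 160 wide (y), 190 deep (x). Origin on the worktop under the middle of the top's front edge; x points inward. Two lanes along x, at y = +37 and -37 mm, 55 mm wide between ribs 4 wide and 3.5 mm high (a mount there cannot be taken by its sides), open at the front. Before the edge all is free but a dial below z = 32 mm.
- warmer_edge (a point): middle of the front edge of the warmer's top plate, on its top surface (48 mm over the worktop); axes as the warmer's: x inward, z up. The lanes are lined with a thin smooth grey sheet; a fingertip pressing on a mount there sinks in by about 1 mm at 20 N. At the start the mount's front end lies 12 to 32 mm behind this edge.
- tray: fixed stack of three wooden storage trays, 160 wide (y), 116 mm deep (x). Origin on the worktop under the middle of the front edge; x points inward. Floor of the top tray at z = 34 mm. Two places at y = +37 mm (taken) and -37 mm (empty), 56 mm wide between round rails 4 mm high, open at the front; at the back a stop 7 mm high, its face 105 mm behind the front edge.
- tray_place (a point): where the centre of the mount's underside lies when the mount is home in the empty place: on the tray's floor, 50 mm behind the front edge, midway between the rails; axes as the tray's. The mount's front end then stands out 5 mm over the tray's front edge.

How it is judged:
By the outcome, as a careful person would: the job done as asked, in the order asked, and still so for the second after the job is handed in, with the robot touching nothing.
It also fails if it takes over 69 s, if anything falls off the work surface, if the arm or the gripper's body presses on something with over 40 N, if the wrist force passes 120 N, or if a joint passes its speed limit or range.

## Working session

There is one attempt and no reset: what is moved stays moved. The work goes in short steps, Python scripts to look and compute and a shell command to move; the robot and the scene stay as the last step left them, time stands still between calls to the robot, and variables do not carry over. Pictures are saved under pics/ and viewed, at most 13 in all, crops included, and the job is handed in when it is done.

```bash
mkdir -p pics; ls
cat > h.py <<'E'
import numpy as np, cv2
from workcell import get_obs, cams, ticket, boxes_of, ctrl
def snap(n,f=None):
    o=get_obs(); im,d=cams.get_image(n)
    if f: cv2.imwrite('pics/'+f,im[:,:,::-1])
    return im,d,o
def pose(n,o=None):
    c=cams.get_calibration(n); K=np.array(c['mtx'])
    if 'mount' in c:
        M=np.array(c['mount']); Rt=cv2.Rodrigues(np.array(o['orientation'],float))[0]
        Rc=Rt@M[:3,:3]; p=Rt@M[:3,3]+np.array(o['ee_pos'])
    else:
        R=np.array(c['R']); Rc=R.T; p=-R.T@np.array(c['t'])
    return K,Rc,p
def world(n,d,o=None):
    K,Rc,p=pose(n,o); v,u=np.mgrid[:d.shape[0],:d.shape[1]]
    P=np.stack([(u-K[0,2])/K[0,0]*d,(v-K[1,2])/K[1,1]*d,d],-1)
    return P@Rc.T+p
def onz(n,uv,z,o=None):
    K,Rc,p=pose(n,o); r=Rc@np.linalg.solve(K,[uv[0],uv[1],1.]); return p+r*(z-p[2])/r[2]
E
python3 - <<'E'
from h import *
np.set_printoptions(precision=1,suppress=True)
for n in ['top','scene']:
    im,d,o=snap(n,n+'0.png'); W=world(n,d)
    print(n,pose(n)[2])
    for t in ['mount','short_mount','stored_mount','warmer','tray']:
        for b in boxes_of(n,t)[:2]:
            u,v=np.round(b['centre']).astype(int); print(t,round(b['score'],2),u,v,W[v,u])
print(get_obs())
E
```

```text
pics
top [400.3 -55.4 909.8]
mount 0.88 196 183 [559.5  87.9  51.3]
short_mount 0.83 232 190 [547.1  15.3  51. ]
stored_mount 0.85 323 201 [ 531.7 -170.    34.6]
warmer 0.68 218 166 [596.3  45.6  47.4]
warmer 0.38 352 198 [ 539.5 -229.8   33.7]
tray 0.63 351 200 [ 535.  -227.3   35.8]
tray 0.55 230 190 [547.2  19.4  49.8]
scene [ 37.2 410.1 628.9]
mount 0.7 200 257 [552.2  98.6  51. ]
short_mount 0.95 239 234 [548.2  11.3  51.5]
stored_mount 0.89 315 201 [ 525.  -174.7   37.4]
warmer 0.77 215 248 [550.3  66.3  51.9]
tray 0.7 321 196 [ 529.6 -199.    34.6]
{'t': 0.6, 'qpos': array([-1.2,  0.4,  1.6, -0. ,  1.1, -0. ]), 'qvel': array([ 0.,  0., -0., -0.,  0.,  0.]), 'joint_torque': array([ -0. , -54.4, -27.4,   0.1,   0. ,  -0. ]), 'ee_pos': array([ 253. , -571.5,  222.7]), 'orientation': array([-3.1, -0.6,  0. ]), 'ft_force': array([ 0.5, -0.3, -0.3]), 'moment': array([ 0., -0.,  0.]), 'grasp_force': 0.0, 'width': 87.55196126672148}
```

Run:
```python
import cv2
im=cv2.imread('pics/top0.png')[110:280,130:410]
cv2.imwrite('pics/top0c.png',cv2.resize(im,None,fx=2.8,fy=2.8,interpolation=cv2.INTER_CUBIC))
```

```text
(no output)
```

View pics/top0c.png

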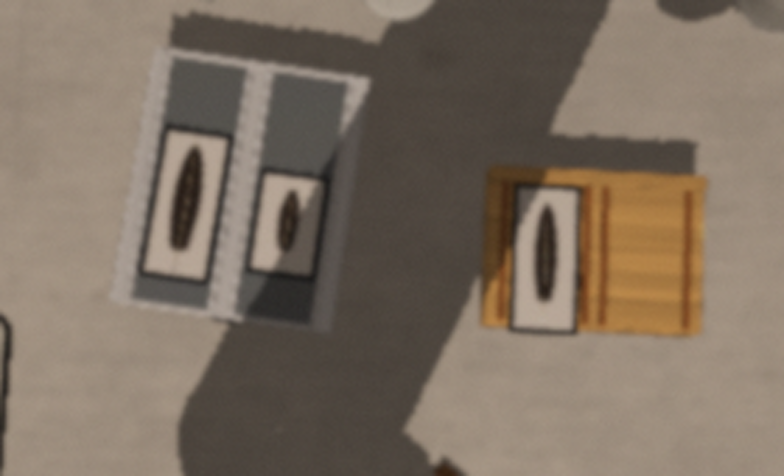

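View pics/scene0.png

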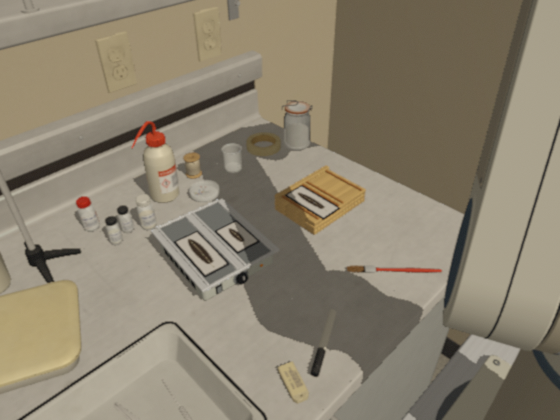

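The top view shows the long mount in the left lane, with crop corners at about (167,127), (230,135), (208,282) and (140,273). The short mount is in the right lane, and the tray's right place, x 605–688, is empty. I'll turn these corners into poses.

Run:
```python
from h import *
np.set_printoptions(precision=1,suppress=True)
def f(c,z): return np.array([onz('top',(x/2.8+130-.3,y/2.8+110-.3),z)[:2] for x,y in c])
S={'mount':([(167,127),(230,135),(208,282),(140,273)],51),'warm':([(155,48),(368,78),(330,330),(112,300)],50),'tray':([(488,168),(706,177),(702,334),(482,325)],38),'stored':([(514,186),(584,186),(577,333),(511,331)],37)}
for k,(c,z) in S.items():
    P=f(c,z); a=(P[0]+P[1]-P[2]-P[3])/2; b=(P[0]+P[3]-P[1]-P[2])/2
    print(k,'centre',P.mean(0),'front',(P[2]+P[3])/2,'len',np.hypot(*a),'wid',np.hypot(*b),'yaw',np.degrees(np.arctan2(a[1],a[0])),np.degrees(np.arctan2(-b[0],b[1])))
o=get_obs(); print(cv2.Rodrigues(o['orientation'])[0], ctrl.tcp_to_grasp)
c=cams.get_calibration('wrist'); print(np.array(c['mount']),np.array(c['mtx']))
```

```text
mount centre [560.7  87.5] front [507.2  93.9] len 107.82861921210532 wid 47.31551693166706 yaw -6.8877000158728325 -6.072876852109011
warm centre [573.8  48.6] front [481.2  59.6] len 186.42794673528826 wid 156.51497692391666 yaw -6.824739688476209 -6.612505950152166
tray centre [ 536.  -208.6] front [ 478.1 -206.9] len 115.91568024193504 wid 160.2358909616777 yaw -1.6617057707261866 -0.9761253675614786
stored centre [ 529.4 -173.6] front [ 475.6 -172.1] len 107.64730417947808 wid 49.70109976002202 yaw -1.5272290165979967 0.5556187505969005
[[ 0.9  0.4 -0. ]
 [ 0.4 -0.9  0. ]
 [-0.  -0.  -1. ]] 18.700000000000003
[[  -0.    -1.    -0.3   73.5]
 [   1.    -0.    -0.     0.3]
 [   0.    -0.3    1.  -161.9]
 [   0.     0.     0.     1. ]] [[357.9   0.  283.4]
 [  0.  357.9 210.6]
 [  0.    0.    1. ]]
```

Run:
```python
from h import *
for n in ['top','scene']:
    im,d,o=snap(n); W=world(n,d); W[d==0]=np.nan
    print(n)
    for x in range(300,900,50):
        print(x,[int(np.nan_to_num(np.nanmax(np.where((abs(W[...,0]-x)<25)&(abs(W[...,1]-y)<25),W[...,2],-1)))) for y in range(-350,351,50)])
```

```text
top
300 [6, 4, 3, 11, 11, 4, 4, 15, 16, 17, 13, 52, 46, 12, 17]
350 [4, 4, 4, 4, 13, 11, 6, 15, 4, 5, 5, 52, 31, 12, 12]
400 [4, 4, 5, 5, 5, 9, 4, 5, 4, 5, 5, 54, 32, 9, 9]
450 [4, 5, 4, 38, 37, 4, 4, 51, 48, 3, 5, 53, 50, 50, 50]
500 [4, 40, 41, 41, 40, 5, 4, 54, 55, 54, 53, 50, 52, 53, 52]
550 [4, 41, 40, 40, 43, 5, 50, 55, 54, 55, 51, 4, 4, 45, 46]
600 [5, 43, 44, 44, 45, 5, 51, 54, 54, 55, 50, 4, 4, 47, 47]
650 [501, 501, 502, 501, 501, 501, 501, 501, 501, 502, 501, 501, 470, 47, 47]
700 [469, 470, 470, 470, 469, 469, 470, 469, 469, 469, 469, 4, 4, 46, 47]
750 [120, 111, 21, 58, 60, 21, 21, 101, 175, 76, 61, 12, 22, 30, 178]
800 [117, 22, 24, 60, 60, 53, 118, 156, 186, 5, 75, 75, 30, 175, 186]
850 [5, 22, 22, 4, 5, 53, 52, 1, 4, 4, 76, 76, 5, 27, 103]
scene
300 [4, 5, 3, 11, 10, 3, 4, 16, 16, 16, 12, 53, 48, -1, -1]
350 [3, 3, 4, 3, 11, 11, 3, 15, 4, 3, 3, 53, 42, 12, -1]
400 [3, 3, 4, 3, 4, 7, 4, 4, 4, 4, 4, 53, 42, 8, 9]
450 [4, 3, 3, 39, 39, 3, 4, 51, 3, 5, 4, 53, 51, 51, 50]
500 [4, 38, 40, 40, 40, 23, 3, 54, 55, 53, 54, 51, 52, 54, 53]
550 [4, 39, 40, 40, 40, 21, 48, 54, 54, 55, 51, 4, 3, 43, 46]
600 [4, 42, 44, 43, 44, 3, 51, 54, 55, 54, 50, 3, 4, 45, 46]
650 [4, 4, 3, 3, 3, 4, 53, 445, 455, 465, 469, 482, 469, 46, 47]
700 [116, 81, 4, 4, 4, 16, 19, 4, -1, 51, 469, 469, 469, 45, 46]
750 [120, 113, 21, 59, 59, 19, 19, 109, 174, 76, 62, 469, 26, 30, 48]
800 [115, 22, 22, 60, 59, 53, 51, 195, 194, 3, 75, 75, 30, 215, 64]
850 [17, 23, 21, 4, 4, 53, 52, 123, 4, 3, 77, 75, 4, 24, 39]
```

```bash
python3 -m creep '[0.03,0.064,0,-0.05,0.06,0.128,0,-0.10,0.09,0.19,0,-0.15,0.11,0.23,0,-0.2,0.13,0.27,0,-0.25,0.15,0.31,0,-0.3,0.165,0.345,0,-0.35,0.18,0.38,0,-0.4,0.195,0.41,0,-0.45,0.2,0.43,0,-0.5]' 0
```

```text
t: 1.53
ee_pos: [431.3, -192.8, 223.1]
orientation: [3.138, -0.135, 0.001]
ft_force: [1.5, -0.3, 0.5]
width: 24.3
grasp_force: 0.0
```

```bash
python3 -m creep '[0.012,0.035,-0.005,0,0.025,0.07,-0.01,0,0.04,0.105,-0.015,0,0.055,0.14,-0.02,0,0.07,0.17,-0.023,0,0.08,0.195,-0.023,0,0.087,0.21,-0.023,0,0.087,0.21,-0.023,0,0.087,0.21,-0.023,0]'
python3 - <<'E'
from h import *
np.set_printoptions(precision=1,suppress=True)
im,d,o=snap('wrist','w1.png'); W=world('wrist',d,o); np.savez('w1.npz',W=W)
for t in ['mount','short_mount','warmer']:
    for b in boxes_of('wrist',t)[:2]:
        u,v=np.round(b['centre']).astype(int); print(t,b['score'],u,v,W[v,u])
print(o['ee_pos'],o['orientation'],o['width'])
E
```

```text
t: 2.28
ee_pos: [517.6, 16.0, 199.6]
orientation: [3.139, -0.127, -0.0]
ft_force: [0.2, -0.6, -0.0]
width: 1.0
grasp_force: 0.0
mount 0.71 196 146 [567.2  86.7  50.9]
short_mount 0.58 281 159 [550.2  14.9  50.6]
warmer 0.89 246 88 [610.6  38.8  51. ]
[517.6  16.  199.6] [ 3.1 -0.1 -0. ] 1.022361965909503
```

View pics/w1.png

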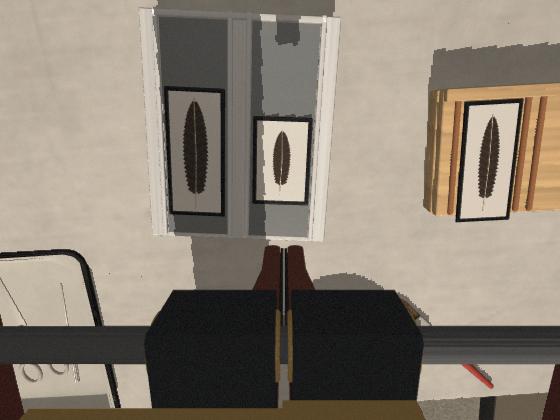

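The wrist view shows the long mount at corners (164,87), (224,88), (224,215) and (168,213), and the lane front edge near row 237. The shut fingertips are near (285,247).

```bash
cat >> h.py <<'E'
def rect(n,c,z,o):
    P=np.array([onz(n,p,z,o)[:2] for p in c]); a=(P[0]+P[1]-P[2]-P[3])/2; b=(P[0]+P[3]-P[1]-P[2])/2
    return P.mean(0),(P[2]+P[3])/2,np.hypot(*a),np.hypot(*b),np.degrees(np.arctan2(a[1],a[0])),np.degrees(np.arctan2(-b[0],b[1]))
E
python3 - <<'E'
from h import *
np.set_printoptions(precision=1,suppress=True)
o=get_obs()
print('mount',rect('wrist',[(164,87),(224,88),(224.5,215.5),(168,213)],51,o))
print('stored',rect('wrist',[(464,102),(522,99.5),(509,219),(456.5,222)],37,o))
print('warmer',rect('wrist',[(140,9),(339,18),(324,241),(153,236)],50,o))
print('edge at lane', onz('wrist',(192,237),48,o), 'tray edge L', onz('wrist',(431,212),38,o))
W=np.load('w1.npz')['W']
m=(abs(W[...,2]-48)<2.0)
c=np.array([482.,60]);y=np.radians(-6.8)
l=(W[...,:2]-c)@np.array([[np.cos(y),-np.sin(y)],[np.sin(y),np.cos(y)]])
# front-most points of top surface in lane
for y0 in (20,30,40,50,-37):
    s=(abs(l[...,1]-y0)<4)&(W[...,2]>44); print(y0,np.percentile(l[...,0][s],[0,1,3]), np.median(W[...,2][s]))
E
```

```text
mount (array([560.3,  86.7]), array([506.5,  94. ]), np.float64(108.71151765911739), np.float64(50.137805389953094), np.float64(-7.664721417668204), np.float64(-6.647054261112914))
stored (array([ 528. , -173.1]), array([ 473.5, -172.3]), np.float64(108.99848833299417), np.float64(49.730245638637065), np.float64(-0.8802349666527022), np.float64(-1.9409512536586386))
warmer (array([572.7,  47.1]), array([479.7,  58.7]), np.float64(187.31200001379088), np.float64(156.91959743543708), np.float64(-7.076284501831954), np.float64(-6.911393632785597))
edge at lane [484.1 102.1  48. ] tray edge L [ 486.5 -122.7   38. ]
20 [-2.2  1.9  8.9] 50.4567655175309
30 [-1.8  2.4  9.5] 50.72001274464725
40 [-2.2  0.1  5.4] 49.89083774591171
50 [-1.6  0.8  5.5] 49.70521324056483
-37 [-2.3  7.7 26.5] 296.8808679000392
```

```bash
python3 -m creep '[0.01,0.013,-0.02,-0.01,0.02,0.026,-0.04,-0.02,0.03,0.039,-0.06,-0.03,0.04,0.052,-0.08,-0.041,0.048,0.063,-0.1,-0.041,0.053,0.07,-0.115,-0.041,0.053,0.07,-0.125,-0.041,0.053,0.07,-0.135,-0.041,0.053,0.07,-0.14,-0.041,0.053,0.07,-0.14,-0.041]' 0
```

```text
t: 3.32
ee_pos: [569.6, 84.5, 58.9]
orientation: [3.135, -0.196, -0.003]
ft_force: [-0.3, -0.7, 0.4]
width: 0.5
grasp_force: 0.0
```

```bash
python3 -m creep '[0,0,-0.001,0,0,0,-0.002,0,0,0,-0.003,0,0,0,-0.004,0,0,0,-0.004,0]'
```

```text
t: 3.73
ee_pos: [570.7, 85.4, 55.9]
orientation: [-3.135, 0.195, -0.001]
ft_force: [0.5, 0.4, -0.1]
width: 0.7
grasp_force: 0.0
```

```bash
python3 -m creep '[0,0,-0.001,0,0,0,-0.002,0,0,0,-0.003,0,0,0,-0.0035,0,0,0,-0.004,0,0,0,-0.004,0,0,0,-0.004,0]'
```

```text
t: 4.32
ee_pos: [570.5, 85.4, 51.6]
orientation: [-3.136, 0.195, 0.0]
ft_force: [0.3, 0.6, 0.1]
width: 0.5
grasp_force: 0.0
```

```bash
python3 -m creep '[0,0,-0.0002,0,0,0,-0.0004,0,0,0,-0.0006,0,0,0,-0.0006,0]'; python3 -m creep '[0,0,-0.0002,0,0,0,-0.0003,0,0,0,-0.0003,0]'
```

```text
t: 4.65
ee_pos: [570.6, 85.4, 51.4]
orientation: [-3.135, 0.195, -0.0]
ft_force: [-1.7, -0.5, 3.8]
width: 0.6
grasp_force: 2.2
t: 4.9
ee_pos: [570.6, 85.4, 51.3]
orientation: [-3.136, 0.195, -0.0]
ft_force: [-3.2, -0.3, 7.4]
width: 0.4
grasp_force: 3.8
```

```bash
python3 -m creep '[-0.001,0.0001,-0.0001,0,-0.002,0.0002,-0.0001,0,-0.003,0.0004,-0.0001,0,-0.004,0.0005,-0.0001,0,-0.0055,0.0007,-0.0001,0,-0.007,0.0009,-0.0001,0,-0.0085,0.001,-0.0001,0,-0.01,0.0012,-0.0001,0]'
```

```text
t: 5.57
ee_pos: [561.9, 86.8, 51.4]
orientation: [-3.135, 0.195, -0.005]
ft_force: [2.3, -0.2, 5.6]
width: 0.0
grasp_force: 2.8
```

```bash
python3 -m creep '[-0.002,0.0002,-0.0001,0,-0.004,0.0005,-0.0001,0,-0.006,0.0007,-0.0001,0,-0.008,0.001,-0.0001,0,-0.01,0.0012,-0.0001,0,-0.012,0.0015,-0.0001,0,-0.014,0.0017,-0.0001,0,-0.016,0.002,-0.0001,0,-0.018,0.0022,-0.0001,0,-0.02,0.0024,-0.0001,0]'
python3 - <<'E'
from h import *
np.set_printoptions(precision=1,suppress=True)
im,d,o=snap('wrist','w2.png')
for t in ['mount','short_mount']:
    for b in boxes_of('wrist',t)[:2]: print(t,b['score'],b['centre'],onz('wrist',b['centre'],51,o))
print(o['ee_pos'],o['ft_force'])
E
```

```text
t: 6.4
ee_pos: [542.1, 89.2, 51.4]
orientation: [-3.135, 0.195, -0.005]
ft_force: [1.8, 0.3, 6.3]
width: 0.4
grasp_force: 3.1
mount 0.8 [277.9, 219.1] [565.9  88.3  51. ]
short_mount 0.86 [435.8, 226.1] [553.2  14.1  51. ]
short_mount 0.56 [361.0, 106.6] [612.3  45.8  51. ]
[542.1  89.2  51.4] [1.8 0.3 6.3]
```

View pics/w2.png

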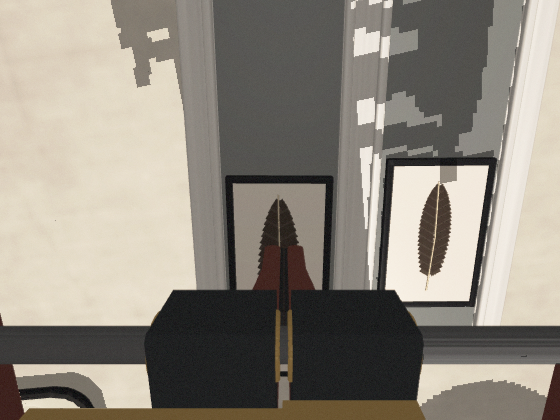

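Run:
```python
from h import *
o=get_obs()
r=onz('wrist',(279,176),51,o); print(r,[onz('wrist',p,51,o)[:2] for p in [(227,176),(332,176.5)]])
e=np.array([480.3,59]);u=np.array([.9925,-.122]);n=np.array([.122,.9925])
print('front behind edge',(r[:2]-e)@u-110,'lat',(r[:2]-e)@n,'tip rel centre',(o['ee_pos'][:2]-r[:2])@u+55)
```

```text
[586.04427268  85.19769102  51.        ] [array([589.00140079, 108.88001426]), array([582.80023988,  61.09009564])]
front behind edge -8.244927669020697 lat 38.90200960765018 tip rel centre 10.529200070838705
```

```bash
python3 -m creep '[-0.002,0.0002,-0.0001,0,-0.004,0.0004,-0.0001,0,-0.006,0.0006,-0.0001,0,-0.008,0.0008,-0.0001,0,-0.01,0.001,-0.0001,0,-0.012,0.0012,-0.0001,0,-0.014,0.0013,-0.0001,0,-0.016,0.0015,-0.0001,0]'; python3 -m creep '[-0.002,0.0002,0,0,-0.004,0.0004,0,0,-0.006,0.0006,0,0,-0.008,0.0008,0,0,-0.01,0.001,0,0,-0.012,0.0012,0,0,-0.014,0.0013,0,0,-0.015,0.0014,0,0,-0.016,0.0015,0,0,-0.016,0.0015,0,0]'
```

```text
t: 7.22
ee_pos: [526.3, 90.8, 51.4]
orientation: [-3.135, 0.195, -0.006]
ft_force: [2.5, 0.3, 7.6]
width: 0.4
grasp_force: 3.5
t: 8.05
ee_pos: [510.2, 92.3, 51.4]
orientation: [-3.135, 0.195, -0.005]
ft_force: [1.6, -0.3, 7.7]
width: 0.5
grasp_force: 3.9
```

```bash
python3 -m creep '[0,0,0.002,0,0,0,0.01,0,0,0,0.025,0,0,0,0.045,0,-0.01,0,0.07,0,-0.02,0.001,0.09,0,-0.03,0.003,0.1,0,-0.04,0.005,0.1,0,-0.045,0.006,0.1,0,-0.045,0.006,0.1,0]' 1
python3 - <<'E'
from h import *
np.set_printoptions(precision=1,suppress=True)
im,d,o=snap('wrist','w3.png')
for t in ['mount','short_mount']:
    for b in boxes_of('wrist',t)[:2]: print(t,b['score'],b['centre'],onz('wrist',b['centre'],51,o))
print(o['ee_pos'],o['orientation'])
E
```

```text
t: 8.88
ee_pos: [461.6, 98.0, 149.8]
orientation: [3.135, -0.194, -0.003]
ft_force: [-0.8, -0.1, -0.4]
width: 63.9
grasp_force: 0.0
mount 0.95 [282.7, 153.3] [504.4  92.6  51. ]
short_mount 0.94 [385.5, 70.3] [551.5  16.2  51. ]
[461.6  98.  149.8] [ 3.1 -0.2 -0. ]
```

View pics/w3.png

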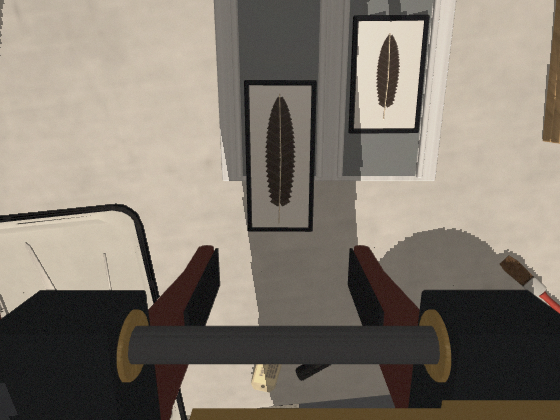

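The mount now overhangs the warmer's front edge (row 180), with corners at (245,81), (316,81), (312,230) and (248,230). The short mount hasn't moved.

Run:
```python
from h import *
o=get_obs()
c,f,*r=rect('wrist',[(245,81),(316,81),(312,230),(248.5,230)],51,o); print(c,f,r)
e=np.array([480.3,59]);u=np.array([.9925,-.122]);n=np.array([.122,.9925])
print('front',(f-e)@u,'lat',(f-e)@n, 'edge here',[(onz('wrist',p,48,o)[:2]-e)@u for p in [(228,180),(430,180)]])
g=f+u*19; print('grasp',g,'shift',g-o['ee_pos'][:2], o['qpos'])
```

```text
[501.96482624  94.88879568] [448.43961167 101.79682768] [np.float64(107.93830646105553), np.float64(48.76147595971923), np.float64(-7.354014223990934), np.float64(-7.12242611407733)]
front -36.84264839147095 lat 38.588884101082385 edge here [np.float64(1.6465268656004188), np.float64(1.3468764921729612)]
grasp [467.29711167  99.47882768] shift [3.84951982 1.4866271 ] [ 1.83248622e-01  3.13672533e-01  2.01179620e+00 -5.24361628e-07
  8.17281597e-01  1.87812723e+00]
```

```bash
python3 -m creep '[0.002,0.001,-0.015,0,0.0045,0.0014,-0.03,0,0.0045,0.0014,-0.045,0,0.0045,0.0014,-0.06,0,0.0045,0.0014,-0.075,0,0.0045,0.0014,-0.09,0,0.0045,0.0014,-0.1,0,0.0045,0.0014,-0.108,0,0.0045,0.0014,-0.113,0,0.0045,0.0014,-0.114,0]' 1
```

```text
t: 9.87
ee_pos: [467.8, 99.3, 35.6]
orientation: [3.135, -0.195, -0.002]
ft_force: [-0.1, 0.0, 0.4]
width: 87.6
grasp_force: 0.0
```

```bash
python3 -m creep '[0,0,0,0,0,0,0,0,0,0,0,0,0,0,0,0,0,0,0,0,0,0,0,0,0,0,0,0]' 0.5
```

```text
t: 10.45
ee_pos: [468.2, 99.5, 36.7]
orientation: [-3.135, 0.195, -0.001]
ft_force: [-1.0, -0.1, 1.5]
width: 49.5
grasp_force: 30.0
```

```bash
python3 -m creep '[0,0,0.001,0,0,0,0.003,0,0,0,0.006,0,0,0,0.01,0,0,0,0.016,0,0,0,0.024,0,0,0,0.034,0,0,0,0.046,0,0,0,0.055,0,0,0,0.06,0]' 0.5
python3 - <<'E'
from h import *
np.set_printoptions(precision=1,suppress=True)
im,d,o=snap('wrist','w4.png'); W=world('wrist',d,o)
print(o['ee_pos'],o['ft_force'],o['width'],o['qpos'])
b=boxes_of('wrist','mount')[0]; print(b)
print([W[r,283] for r in range(60,240,15)])
E
```

```text
t: 11.28
ee_pos: [468.8, 99.6, 98.2]
orientation: [-3.135, 0.195, -0.003]
ft_force: [-0.1, -0.2, -0.8]
width: 49.2
grasp_force: 30.0
[468.8  99.6  98.2] [-0.1 -0.2 -0.8] 49.16354587151193 [0.2 0.4 2.  0.  0.7 1.9]
{'centre': [284.7, 190.3], 'score': 0.9}
[array([568.3,  86.9,  47.4]), array([554.8,  88.4, 112.8]), array([549.4,  89.1, 111.4]), array([543.7,  89.8, 113.2]), array([538. ,  90.5, 112.6]), array([532.2,  91.2, 112.6]), array([526.2,  92. , 113. ]), array([520. ,  92.8, 111.8]), array([513.7,  93.6, 111.8]), array([507.2,  94.4, 111.5]), array([500.7,  95.2, 111.7]), array([494.3,  96. , 112.9])]
```

View pics/w4.png

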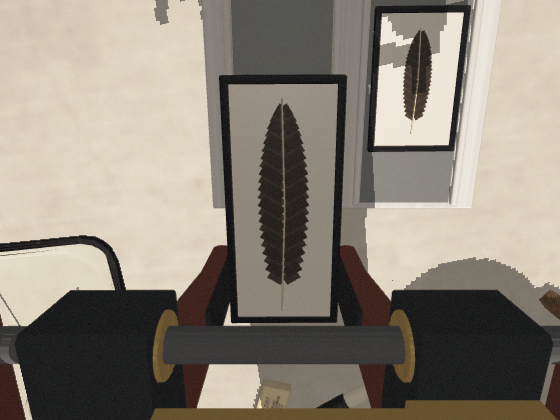

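The mount is gripped level: its top is at z≈112 all along, with corners at (219,76), (346,76), (340,321) and (231,321). The short mount is undisturbed, so I'll carry this one over to the tray.

```bash
python3 -m creep '[0,-0.006,0.01,0.01,0,-0.02,0.02,0.02,0,-0.04,0.03,0.03,-0.002,-0.065,0.04,0.04,-0.004,-0.095,0.05,0.05,-0.006,-0.125,0.05,0.06,-0.008,-0.155,0.05,0.07,-0.01,-0.185,0.05,0.08,-0.012,-0.215,0.05,0.09,-0.014,-0.24,0.05,0.1]'; python3 -m creep '[-0.002,-0.02,0,0,-0.004,-0.04,0,0,-0.006,-0.06,0,0,-0.008,-0.078,0,0,-0.009,-0.09,0,0,-0.01,-0.097,0,0,-0.01,-0.1,0,0,-0.01,-0.1,0,0,-0.01,-0.1,0,0]'
python3 - <<'E'
from h import *
np.set_printoptions(precision=1,suppress=True)
im,d,o=snap('wrist','w5.png'); W=world('wrist',d,o); np.savez('w5.npz',W=W)
print(o['ee_pos'],o['orientation'],o['width'],o['qpos'])
for t in ['mount','stored_mount','tray']:
    for b in boxes_of('wrist',t)[:2]: print(t,b)
E
```

```text
t: 12.22
ee_pos: [453.3, -142.7, 146.7]
orientation: [3.141, -0.037, -0.001]
ft_force: [-0.4, 0.7, 0.3]
width: 49.1
grasp_force: 30.0
t: 12.97
ee_pos: [444.0, -240.0, 146.4]
orientation: [-3.141, 0.038, 0.001]
ft_force: [0.3, 0.6, -0.8]
width: 49.6
grasp_force: 30.0
[ 444.  -240.   146.4] [-3.1  0.   0. ] 49.56599408338631 [-0.5  0.4  1.9  0.   0.8  1.1]
mount {'centre': [286.0, 191.2], 'score': 0.72}
stored_mount {'centre': [185.9, 87.8], 'score': 0.77}
tray {'centre': [254.2, 36.2], 'score': 0.64}
```

View pics/w5.png

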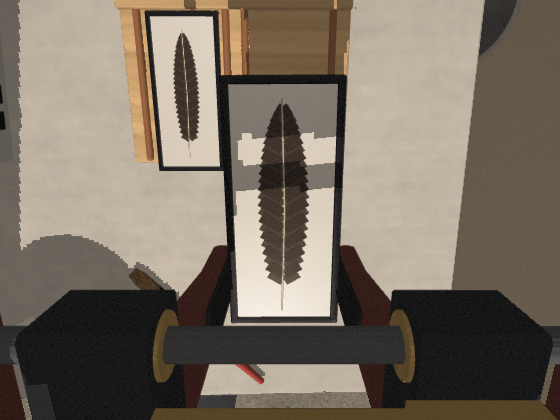

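The mount is still held, with corners at (219,76), (346,76), (340,321) and (231,321). The stored mount is at (146,12)–(221,170), and the empty place's rails are at columns ~244–250 and ~329–336 near row 40.

Run:
```python
from h import *
np.set_printoptions(precision=1,suppress=True)
o=get_obs(); W=np.load('w5.npz')['W']
zt=np.median(W[100:300:5,240:330:5,2]); print('top z held',zt)
print('held',rect('wrist',[(219,76),(346,76),(340,321),(231,321)],zt,o), o['ee_pos'])
print('stored',rect('wrist',[(146,12),(219,12),(221.5,170),(159.5,169.5)],37,o))
im=cv2.imread('pics/w5.png')
for r in (20,45,68):
    print(r,[tuple(im[r,c]) and int(im[r,c,2])-int(im[r,c,0]) for c in range(236,356,2)])
    print([onz('wrist',(c,r),37,o)[:2] for c in (244,250,329,336)])
b=[onz('wrist',p,37,o)[:2] for p in [(133,15),(153,158)]]; print(b)
print('tray front L', onz('wrist',(137,161),38,o))
s=(abs(W[...,2]-34)<1.5)&(W[...,0]>500)&(W[...,1]<-220)&(W[...,1]>-275);print('floor',s.sum(),np.median(W[s],0))
```

```text
top z held 159.8383791082586
held (array([ 476.1, -241.5]), array([ 421.8, -240.8]), np.float64(108.70379010077701), np.float64(50.49193294775923), np.float64(-0.6372538228196075), np.float64(-1.3315870533842955)) [ 444.2 -239.9  146.5]
stored (array([ 529.4, -172.4]), array([ 475.3, -170.1]), np.float64(108.2089975746024), np.float64(48.52836879373542), np.float64(-2.495902898847697), np.float64(-1.572591012311416))
20 [90, 91, 87, 84, 86, 77, 44, 49, 51, 49, 48, 50, 50, 48, 51, 48, 47, 46, 48, 50, 49, 51, 49, 49, 48, 46, 50, 51, 46, 47, 48, 48, 47, 48, 49, 46, 50, 46, 46, 47, 47, 48, 51, 47, 46, 48, 45, 47, 49, 47, 44, 51, 48, 49, 49, 49, 49, 33, 27, 28]
[array([ 577.5, -216.4]), array([ 577.5, -220.5]), array([ 576.2, -274.6]), array([ 576.1, -279.4])]
45 [95, 96, 95, 79, 90, 85, 67, 54, 54, 53, 53, 55, 54, 55, 55, 53, 54, 53, 54, 54, 55, 52, 53, 54, 53, 54, 52, 51, 55, 52, 51, 51, 51, 54, 53, 53, 54, 53, 52, 52, 53, 51, 52, 50, 52, 50, 48, 48, 52, 48, 53, 55, 51, 55, 52, 59, 86, 28, 28, 28]
[array([ 561.8, -215.6]), array([ 561.7, -219.8]), array([ 560.4, -274.8]), array([ 560.3, -279.7])]
68 [93, 93, 94, 68, 89, 81, 48, 50, 52, 53, 52, 50, 51, 51, 48, 52, 50, 49, 51, 51, 51, 48, 47, 47, 47, 50, 51, 49, 51, 49, 49, 48, 48, 47, 49, 48, 50, 48, 48, 48, 48, 48, 51, 49, 49, 48, 47, 51, 48, 47, 47, 48, 48, 48, 86, 84, 31, 31, 28, 29]
[array([ 546.9, -214.8]), array([ 546.8, -219. ]), array([ 545.5, -275. ]), array([ 545.3, -279.9])]
[array([ 582.4, -140.8]), array([ 484.9, -142.5])]
tray front L [ 483.1 -130.5   38. ]
floor 4819 [ 563.6 -247.4   33.8]
```

```bash
python3 -m creep '[0.004,-0.001,-0.01,0,0.008,-0.002,-0.025,0,0.012,-0.003,-0.042,0,0.016,-0.0041,-0.06,0,0.016,-0.0041,-0.075,0,0.016,-0.0041,-0.088,0,0.016,-0.0041,-0.098,0,0.016,-0.0041,-0.106,0,0.016,-0.0041,-0.108,0,0.016,-0.0041,-0.108,0]'
python3 - <<'E'
from h import *
np.set_printoptions(precision=1,suppress=True)
im,d,o=snap('wrist','w6.png'); W=world('wrist',d,o); zt=np.median(W[100:300:5,240:330:5,2]); print('top',zt,o['ee_pos'],o['ft_force'])
E
```

```text
t: 14.0
ee_pos: [459.9, -244.4, 37.9]
orientation: [-3.141, 0.038, 0.001]
ft_force: [-0.0, 0.4, -0.7]
width: 49.2
grasp_force: 30.0
top 51.3945357362647 [ 459.9 -244.4   37.9] [-0.   0.4 -0.7]
```

View pics/w6.png

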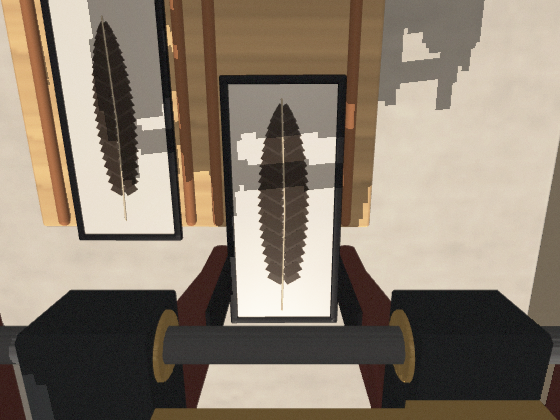

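The mount is above the place, with the left rail's inner edge at (216,60)–(223,222) and the right rail's at (348,60)–(343,222). The tray's front edge is near row 225.

Run:
```python
from h import *
np.set_printoptions(precision=1,suppress=True)
o=get_obs()
A=[onz('wrist',p,36,o)[:2] for p in [(216,60),(223.5,222),(348,60),(343,222)]]; print(A,'mid',(A[0]+A[2])/2,(A[1]+A[3])/2)
print('held',rect('wrist',[(219,76),(346,76),(340,321),(231,321)],51.4,o))
print('stored front',onz('wrist',(80,240),37,o),onz('wrist',(182,239),37,o),'edge',onz('wrist',(372,225),36,o),onz('wrist',(43,226),36,o))
```

```text
[array([ 555. , -218.7]), array([ 482.5, -216.9]), array([ 553.6, -275. ]), array([ 481.1, -274.4])] mid [ 554.3 -246.9] [ 481.8 -245.6]
held (array([ 492. , -246.3]), array([ 437.5, -245.6]), np.float64(109.02152244723813), np.float64(50.64080965030121), np.float64(-0.6897690421987149), np.float64(-1.3863439834454845))
stored front [ 475.4 -146.7   37. ] [ 474.7 -196.3   37. ] edge [ 479.3 -288.4   36. ] [ 482.6 -129.5   36. ]
```

```bash
python3 -m creep '[0.001,0.0002,-0.002,0,0.002,0.0003,-0.004,0,0.003,0.0003,-0.006,0,0.004,0.0003,-0.008,0,0.004,0.0003,-0.01,0,0.004,0.0003,-0.011,0,0.004,0.0003,-0.012,0,0.004,0.0003,-0.012,0]'; python3 -m creep '[0,0,-0.0005,0,0,0,-0.001,0,0,0,-0.001,0]'
```

```text
t: 14.72
ee_pos: [463.9, -244.3, 26.2]
orientation: [-3.141, 0.038, 0.001]
ft_force: [0.7, 0.4, -0.7]
width: 49.2
grasp_force: 30.0
t: 14.97
ee_pos: [464.0, -244.4, 25.4]
orientation: [-3.141, 0.038, 0.0]
ft_force: [0.3, 0.8, 0.1]
width: 49.5
grasp_force: 30.0
```

```bash
python3 -m creep '[0,0,-0.0005,0,0,0,-0.001,0,0,0,-0.001,0]'; python3 -m creep '[0,0,-0.0003,0,0,0,-0.0006,0,0,0,-0.0006,0]';python3 -m creep '[0,0,-0.0003,0,0,0,-0.0004,0,0,0,-0.0004,0]'
```

```text
t: 15.22
ee_pos: [464.0, -244.3, 24.4]
orientation: [-3.141, 0.038, 0.0]
ft_force: [0.1, 0.1, -0.7]
width: 49.5
grasp_force: 30.0
t: 15.47
ee_pos: [464.1, -244.3, 23.8]
orientation: [-3.141, 0.038, 0.0]
ft_force: [-0.3, -0.2, -0.7]
width: 49.4
grasp_force: 30.0
t: 15.72
ee_pos: [464.1, -244.4, 23.5]
orientation: [-3.141, 0.038, -0.0]
ft_force: [0.7, -0.1, -0.3]
width: 49.5
grasp_force: 30.0
```

```bash
python3 -m creep '[0,0,-0.0003,0,0,0,-0.0005,0,0,0,-0.0005,0]'; python3 -m creep '[0,0,-0.0003,0,0,0,-0.0005,0,0,0,-0.0005,0]'
```

```text
t: 15.97
ee_pos: [464.1, -244.4, 22.9]
orientation: [-3.141, 0.038, 0.0]
ft_force: [-0.1, 0.2, 0.1]
width: 49.3
grasp_force: 30.0
t: 16.22
ee_pos: [464.1, -244.4, 22.6]
orientation: [3.141, -0.038, 0.0]
ft_force: [0.1, 0.1, 2.8]
width: 49.0
grasp_force: 30.0
```

```bash
python3 -m creep '[0,0,-0.0001,0,0,0,-0.0002,0,0,0,-0.0002,0]'; python3 -m creep '[0,0,0,0,0,0,0,0,0,0,0,0,0,0,0,0,0,0,0,0]' 0.75
python3 - <<'E'
from h import *
np.set_printoptions(precision=1,suppress=True)
im,d,o=snap('wrist','w7.png'); W=world('wrist',d,o); print('top',[W[r,283] for r in (90,150,200,300)],o['width'],o['ft_force'],o['ee_pos'])
print(boxes_of('wrist','mount')[:1])
E
```

```text
t: 16.47
ee_pos: [464.1, -244.4, 22.5]
orientation: [3.141, -0.038, 0.0]
ft_force: [-2.0, 0.2, 5.3]
width: 49.5
grasp_force: 30.0
t: 16.88
ee_pos: [464.1, -244.3, 22.2]
orientation: [-3.141, 0.038, 0.0]
ft_force: [-0.0, 0.9, -0.1]
width: 65.7
grasp_force: 0.0
top [array([ 545.2, -246.7,   35.5]), array([ 521.8, -246.1,   35.7]), array([ 500.7, -245.6,   36.2]), array([ 453.2, -244.4,   36.2])] 65.71509420369969 [-0.   0.9 -0.1] [ 464.1 -244.3   22.2]
[{'centre': [284.4, 190.4], 'score': 0.94}]
```

View pics/w7.png

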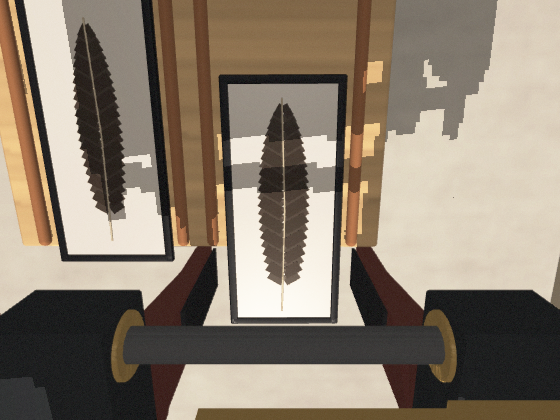

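The released mount lies flat in the place, with its top at z≈36 and the rails clear on both sides at columns ~210 and ~352. Next I back off, shut the fingers and push on the front end.

```bash
python3 -m creep '[-0.003,0,0,0,-0.008,0,0,0,-0.014,0,0,0,-0.021,0,0,0,-0.029,0.0005,0,0,-0.037,0.0005,0.002,0,-0.043,0.001,0.004,0,-0.046,0.001,0.006,0,-0.046,0.001,0.006,0]' 0.75; python3 -m creep '[0,0,0,0,0,0,0,0,0,0,0,0,0,0,0,0,0,0,0,0,0,0,0,0,0,0,0,0,0,0,0,0,0,0,0,0,0,0,0,0]' 0; python3 -m creep '[0.002,0,0,0,0.004,0,0,0,0.006,0,0,0,0.008,0,0,0,0.01,0,0,0,0.012,0,0,0,0.014,0,0,0,0.016,0,0,0,0.018,-0.0005,0,0,0.02,-0.0005,0,0]'
```

```text
t: 17.73
ee_pos: [417.4, -243.4, 28.7]
orientation: [3.141, -0.039, 0.0]
ft_force: [-0.1, 0.5, 0.3]
width: 65.8
grasp_force: 0.0
t: 18.57
ee_pos: [418.1, -243.4, 28.3]
orientation: [-3.141, 0.038, -0.0]
ft_force: [-0.6, 0.4, -0.2]
width: 2.8
grasp_force: 0.0
t: 19.4
ee_pos: [438.3, -243.9, 28.3]
orientation: [3.141, -0.038, -0.0]
ft_force: [-0.4, -0.7, -0.6]
width: 0.3
grasp_force: 0.1
```

```bash
python3 -m creep '[0.002,0,0,0,0.004,-0.0001,0,0,0.006,-0.0001,0,0,0.008,-0.0002,0,0,0.01,-0.0002,0,0,0.012,-0.0003,0,0,0.014,-0.0003,0,0,0.016,-0.0004,0,0,0.017,-0.0004,0,0,0.018,-0.0004,0,0]'
python3 - <<'E'
from h import *
np.set_printoptions(precision=1,suppress=True)
im,d,o=snap('wrist','w8.png'); print(o['ee_pos'],o['ft_force'])
E
```

```text
t: 20.23
ee_pos: [456.2, -244.3, 28.3]
orientation: [3.141, -0.038, 0.0]
ft_force: [0.1, 1.3, 0.1]
width: 0.1
grasp_force: 0.1
[ 456.2 -244.3   28.3] [0.1 1.3 0.1]
```

View pics/w8.png

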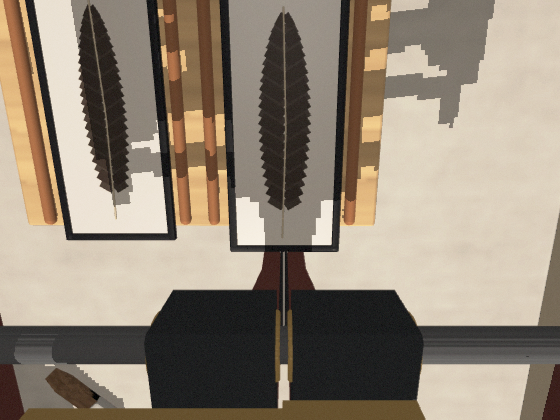

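The mount has been pushed straight: its front end is at row 250 against row 239 for the stored mount, so a few mm remain.

```bash
python3 -c "
from h import *
o=get_obs(); print(onz('wrist',(284,251),37,o),onz('wrist',(121,240),37,o))"; python3 -m creep '[0.0005,0,0,0,0.001,0,0,0,0.0015,0,0,0,0.002,0,0,0,0.0025,0,0,0,0.003,0,0,0,0.003,0,0,0]'
```

```text
[ 467.56939444 -245.33787044   37.        ] [ 474.74256888 -171.26757053   37.        ]
t: 20.87
ee_pos: [459.2, -244.3, 28.3]
orientation: [3.141, -0.038, 0.0]
ft_force: [0.5, 0.1, 0.1]
width: 0.6
grasp_force: 0.0
```

```bash
python3 -m creep '[0.0005,0,0,0,0.001,0,0,0,0.001,0,0,0]';python3 -m creep '[0.0003,0,0,0,0.0006,0,0,0,0.0006,0,0,0]'; python3 -m creep '[0.0003,0,0,0,0.0006,0,0,0,0.0006,0,0,0]'
```

```text
t: 21.12
ee_pos: [460.2, -244.3, 28.3]
orientation: [3.141, -0.038, 0.0]
ft_force: [-0.9, -0.2, 0.2]
width: 0.3
grasp_force: 0.0
t: 21.37
ee_pos: [460.8, -244.3, 28.3]
orientation: [3.141, -0.038, 0.0]
ft_force: [1.0, 0.4, -1.7]
width: 0.8
grasp_force: 0.0
t: 21.62
ee_pos: [461.4, -244.3, 28.3]
orientation: [3.141, -0.038, 0.0]
ft_force: [-0.6, -0.6, -0.8]
width: 0.4
grasp_force: 0.0
```

```bash
python3 -m creep '[0.0003,0,0,0,0.0006,0,0,0,0.0006,0,0,0]';python3 -m creep '[0.0003,0,0,0,0.0006,0,0,0,0.0006,0,0,0]'
```

```text
t: 21.87
ee_pos: [462.0, -244.3, 28.3]
orientation: [3.141, -0.038, 0.0]
ft_force: [0.1, 0.1, 0.1]
width: 0.2
grasp_force: 0.0
t: 22.12
ee_pos: [462.5, -244.3, 28.3]
orientation: [-3.141, 0.038, 0.0]
ft_force: [0.2, 0.7, -0.0]
width: 0.1
grasp_force: 0.1
```

```bash
python3 -m creep '[0.0003,0,0,0,0.0006,0,0,0,0.0006,0,0,0]';python3 -m creep '[0.0003,0,0,0,0.0005,0,0,0,0.0005,0,0,0]'
```

```text
t: 22.37
ee_pos: [462.6, -244.1, 28.2]
orientation: [-3.141, 0.038, 0.002]
ft_force: [-1.4, 1.0, 0.6]
width: 0.7
grasp_force: 1.3
t: 22.62
ee_pos: [462.6, -244.0, 28.1]
orientation: [-3.141, 0.038, 0.003]
ft_force: [-4.9, 0.3, 2.7]
width: 0.3
grasp_force: 2.6
```

The TCP has stalled against the stop at about 5 N. I'll back away and check.

```bash
python3 -m creep '[-0.001,0,0,0,-0.003,0,0,0,-0.008,0,0,0,-0.015,0,0,0,-0.022,0,0.005,0,-0.03,0,0.02,0,-0.035,0,0.04,0,-0.035,0,0.06,0,-0.035,0,0.075,0,-0.035,0,0.08,0]'; python3 -m creep '[0,0,0.01,0,0,0,0.015,0,0,0,0.02,0,0,0,0.02,0]'
python3 - <<'E'
from h import *
np.set_printoptions(precision=1,suppress=True)
im,d,o=snap('wrist','w9.png'); W=world('wrist',d,o); print(o['ee_pos'],o['ft_force'])
for t in ['mount','stored_mount']:
    for b in boxes_of('wrist',t)[:2]: print(t,b['score'],b['centre'],onz('wrist',b['centre'],37,o))
im,d,o=snap('top'); 
for t in ['mount','short_mount']:
    for b in boxes_of('top',t)[:2]: print(t,b['score'],b['centre'])
E
```

```text
t: 23.45
ee_pos: [429.1, -244.9, 110.6]
orientation: [3.14, -0.039, 0.005]
ft_force: [0.7, 0.4, 0.1]
width: 0.6
grasp_force: 0.0
t: 23.78
ee_pos: [428.7, -244.4, 128.7]
orientation: [3.141, -0.038, 0.001]
ft_force: [-0.8, 0.4, 0.2]
width: 0.4
grasp_force: 0.0
[ 428.7 -244.4  128.7] [-0.8  0.4  0.2]
mount 0.94 [284.1, 73.3] [ 525.7 -247.7   37. ]
stored_mount 0.92 [172.6, 74.5] [ 526.8 -173.5   37. ]
mount 0.49 [232.0, 191.1]
short_mount 0.57 [231.7, 188.1]
```

View pics/w9.png

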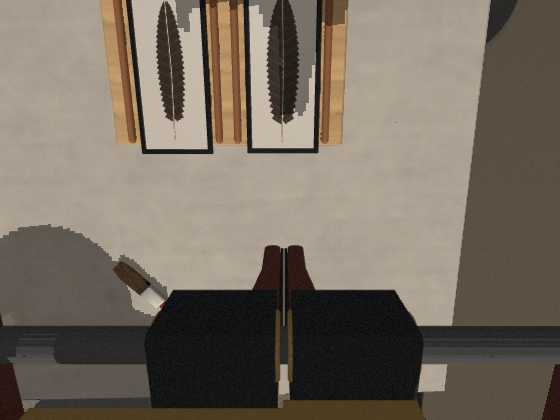

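The mount lies level with the stored one: both front ends are at row ~152, it sits between its rails, and the robot is clear of everything. Handing in.

```bash
python3 -c "
from workcell import ticket
print(ticket.close_job())"
```

```text
the job is handed in; nothing more can be done
None
```

The long mount was slid out, lifted off the warmer, laid in the empty tray place and pushed home against the back stop with about 5 N. My readings on the glass stayed under 8 N, the other mounts were left in place, and the job was handed in at about 24 s.

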